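# Set the mark plate and hold the gauge slide at its mark

## Robot

A 7-joint arm with a two-finger parallel gripper is mounted at the origin on a cart in front of the work surface, level with it; the furniture and walls round the work are solid. World frame = base frame: x ahead of the robot, y to its left, z up, the work surface at z = 0. Lengths are in m, angles in rad, forces in N, time in s.
With the tool pointing down it reaches from about 0.425 to 1.025 m from the base axis. Payload 9.4 kg.
Tool frame: the origin (TCP) lies between the finger pads; the fingertips stand ctrl.tips_ahead ahead of it and the grasp point (between the pads) lies 8 mm behind it (ctrl.tips_ahead is the distance from the TCP to the fingertips, in m); z points along the fingers, y is the direction in which the jaws open and shut (so a half turn about z gives the same grasp; the last joint's range is limited). The gripper opens to 85 mm and grips with 20 to 120 N. Pads are 22 mm wide; open, the fingers measure 114 mm over their backs; the gripper's body (76 mm by 85 mm) begins 54 mm behind the grasp point. The pads swing forward as they close: fully open they stand 13 mm farther back than shut.
Start: joints at [1.193, 0.599, -0.003, 1.599, 0.002, 0.943, -0.08], TCP at [0.215, -0.692, 0.242] pointing down, gripper open.
Joint ranges: [-2.57, 2.57], [-0.35, 1.97], [-1.29, 1.29], [0.11, 2.56], [-1.05, 4.19], [0.11, 1.86], [-2.63, 2.63]. Speed limits (rad/s): [2.22, 2.22, 3.01, 3.01, 3.14, 3.14, 3.14].

## Interface

Orientations are given as a 3x3 rotation matrix whose columns are the frame's x, y, z axes.
In Python, from station import ctrl, imaging gives the robot as it stands.
- The arm moves only by the tool move_arm, never from a script. Its argument "increments" is a list of rows, each an object of numbers: "tx", "ty", "tz": the shift along the tool's x, y, z in m; "rx", "ry", "rz": the turn, a rotation vector about the tool's x, y, z in degrees. A call has 1 to 12 rows; each row shifts and turns the commanded pose from where the row before left it, along the tool's axes as they then stand; what a row does not reach is not made up. A row lasts 1/10 s, in which the tool goes at most 50 mm and 8.59 degrees, less where a joint would pass 70% of its speed; a pose out of reach is approached as far as the arm can. A call with a gripper value outside its range is refused whole. "grip" is the closure, from -1 (fully open) to 1 (shut), set as the call begins (left out, the last holds). The fingers move at their own pace and stop on an object; "squeeze" is the grip in N (left out, the last holds). Time passes only in rows, so rows that do not move let the fingers close. It gives the time, the measured TCP pose, the force and the opening at its end, in the units of the state.
- ctrl.state(): the state, without advancing time (a new reading comes with each control period).
- imaging.capture(name): name is "scene" or "top"; returns the picture (420x560x3 uint8, red, green, blue); there is no depth.
- imaging.camera_model(name): a dict with "fx", "fy", "cx", "cy" (pixels), "k1" (the pictures are not rectified: a ray, as slopes to the right and down, at radius r is drawn at 1 + k1 r^2 times it, then the intrinsics apply), "R" (3x3) and "t" (3): a world point X has camera coordinates R X + t. Camera axes: x right, y down, z forward; pixel columns grow to the right and rows downward; lengths in m; the calibration is good to about 2 mm. A picture is of the moment at which its call begins. camera_model takes no time and is no camera call.
- ctrl.hand_in(): hands the job in, once; it reports no verdict.
Trained networks look in the newest picture that a camera, given by its name, has taken for a name from the list of things; names that differ only in an ending like _2 or _b are one class to them, and where a whole thing is asked for, a point or a joint stands for the part that bears it (a point fixed in the world has none). Each returns a list of dicts, best first, with "conf" (0 to 1); they miss things now and then, are a little off and sometimes report something else, mostly with a low value. They report only what shows in the picture. A call takes as long as a camera call.
- imaging.recognise(camera, label): "uv" ([column, row] in pixels, amid what is visible of it).
- imaging.masks_of(camera, label): "region" (420x560 bool, what is visible of it) and "uv" ([column, row] in pixels, amid what is visible of it).
- imaging.mark_of(camera, label): "uv" ([column, row] in pixels: a listed point, or the origin of a listed thing).
The state is a dict: "t": time; "qpos": joint angles; "qd": joint speeds; "joint_efforts": joint torques, N m; "ee_pos": TCP position; "orientation": TCP orientation; "ft_force": force on the tool from outside, world axes, zero at the start; "wrist_torque": the same for the moment, N m; "grip_width": finger opening in m.
Only numpy, scipy, OpenCV 4.12 (cv2) and the standard library are available. Lean on these libraries where they do the work, as an engineer would, in place of code of your own. Each camera call takes 0.05 s, during which the arm holds its last target.

## Task

Take the plate with the red band out of the wooden rack, stand it in the tray of the slide gauge so that it leans back on the sloping rest, and let go of it. Then pull the gauge's spring-return slide out by its black post until its orange pointer stands within the red band, and keep it there: finish while still holding the post. Leave the blue-banded plate in the rack and everything else on the desk where it is.

Things in the scene. Friction and masses are not known exactly. Their poses are not given: they have to be found in the camera images.
- stand: slide gauge stand screwed to the desk, grey base 140 (x) x 250 (y) x 10 mm; origin at the centre of its underside, x to its back (away from the robot at yaw 0), y along its rail, to the left, z up. Towards the back the base carries an aluminium tray with a sloping rest (see point tray); along the front, at x = -47 mm, a dark rail with the slide on it
- tray (a point): middle of the tray's floor, stand x = 25 mm, 10 mm above the desk. Seen along the stand's axes: front lip 9 mm before it, 14 mm high; foot of the rest 9 mm behind it. The rest's face leans back 20 degrees from upright, its top 80 mm above the desk and 35 mm behind this point. Tray ends, 20 mm high, 72 mm to either side (144 mm clear)
- slide: grey slide block 40 x 36 x 16 mm on the rail with a black upright round post on it, 20 mm across, from 45 to 95 mm above the desk; origin on the post's axis at the block's underside, 29 mm above the desk, axes as the stand's. Home: stand x = -47, y = +85 mm. Pulls out along the stand's -y by up to 115 mm; a spring draws it home: 3 N at home, 10 N at 85 mm
- pointer_tip (a point): tip of the slide's orange pointer, 3 mm wide, 57 mm behind the post's axis (stand x = +10 mm, same y as the post), 38 mm above the desk; passes about 10 mm in front of the leaning plate, over the tray's lip and ends, without touching. With the plate mid-tray the band lies 85 mm from the tip's home
- red_plate: white plate 8 (x, thickness) x 120 (y) x 120 mm (z, height) with an upright red band 12 mm wide down the middle of both faces, small black ticks at the lower edge; 0.14 kg. Origin at the middle of its lower edge; z up along the plate, x across its thickness. Starts upright in one of the rack's two slots; front and back are alike
- plate_top (a point): middle of the upper edge of the red-banded plate
- blue_plate: the same plate with a blue band, in the rack's other slot; stays there
- rack: fixed plywood rack 120 (x) x 110 (y) mm, origin at the centre of its underside, floor 8 mm thick; two slots along y at x = -35 and +35 mm, each 12 mm wide between ribs that end 42 mm above the desk, so 86 mm of a plate stands out above them
- signal_box: beige and black amplifier box, 69 x 135 x 45 mm, bystander, origin under its centre
- weight: brass check weight with knob, 38 mm across, 60 mm high, bystander, origin under its centre
- tape_roll: roll of tape lying flat, 96 mm across, 25 mm high, bystander, origin under its centre
- coupon: flat metal test coupon 20 x 165 x 4 mm lying at the front of the desk, bystander, origin under its centre

How it is judged:
On the way:
1. the red-banded plate stands in the tray leaning on the sloping rest, let go, with the slide still at home (angle between red_plate's own z axis and vertical between 0.22 and 0.56 rad and x of plate_top in the frame of stand above 0.045 m and angle between the y axis of red_plate and the y axis of stand, either way round below 0.12 rad and x of red_plate in the frame of stand between 0.012 and 0.042 m and y of red_plate in the frame of stand between -0.018 and 0.018 m and z of red_plate in the frame of stand between 0.004 and 0.018 m and contact force between each of the arm, the fingers and red_plate below 0.5 N and linear speed of red_plate below 0.02 m/s and y of slide in the frame of stand above 0.07 m), for 0.3 s.
At the end, for the whole second after the job is handed in: Red-banded plate stands in the tray within 18 mm of its middle, leaning back on the rest (0.22 to 0.56 rad), square within 0.12 rad, still and untouched by the robot; pointer tip within 6 mm of the band's middle, slide still, fingers on the post with more than 3 N (angle between red_plate's own z axis and vertical between 0.22 and 0.56 rad and x of plate_top in the frame of stand above 0.045 m and angle between the y axis of red_plate and the y axis of stand, either way round below 0.12 rad and x of red_plate in the frame of stand between 0.012 and 0.042 m and y of red_plate in the frame of stand between -0.018 and 0.018 m and z of red_plate in the frame of stand between 0.004 and 0.018 m and contact force between each of the arm, the fingers and red_plate below 0.5 N and linear speed of red_plate below 0.02 m/s and y of pointer_tip in the frame of red_plate between -0.006 and 0.006 m and y of slide in the frame of stand below 0.035 m and linear speed of slide below 0.005 m/s and contact force between the fingers and slide above 3 N); the arm keeps its last pose, push and grip.
It fails at once if the blue-banded plate is taken or pushed out of its slot (distance of blue_plate from where it was at the start of the episode above 0.02 m).
It fails at once if another thing on the desk is moved by more than 30 mm (distance of any of signal_box, weight, tape_roll, coupon from where it was at the start of the episode above 0.03 m).
It also fails if it takes over 51 s, if anything falls off the work surface, if the arm or the gripper's body presses on something with over 40 N, if the wrist force passes 120 N, or if a joint passes its speed limit or range.

## Working session

There is one attempt and no reset: what is moved stays moved. The work goes in short steps, Python scripts to look and compute and a tool call to move; the robot and the scene stay as the last step left them, time stands still between calls to the robot, and variables do not carry over. Pictures are saved under pics/ and viewed, and the job is handed in when it is done.

Besides the shell and the picture viewer there is one more tool, called after "Request:" as name(argument=value, ...), one argument or row to a line, values as JSON. move_arm: Moves the arm, as the interface text tells. Its arguments: {"type":"object","properties":{"increments":{"type":"array"},"grip":{"type":"number"},"squeeze":{"type":"number"}},"required":["increments"]}

```bash
ls; mkdir -p pics
python3 - <<'E'
from station import ctrl, imaging
import cv2,numpy as np
for n in ("scene","top"):
    im=imaging.capture(n); cv2.imwrite(f"pics/{n}0.png",im[:,:,::-1])
    m=imaging.camera_model(n); print(n,{k:np.round(v,4).tolist() for k,v in m.items()})
    for l in ["stand","tray","slide","pointer_tip","red_plate","plate_top","blue_plate","rack","signal_box","weight","tape_roll","coupon"]:
        r=imaging.mark_of(n,l)[:2]; print(l,[(np.round(d['uv'],1).tolist(),round(d['conf'],2)) for d in r])
print(ctrl.tips_ahead); s=ctrl.state(); print({k:np.round(v,3).tolist() for k,v in s.items()})
E
```

```text
pics
scene {'fx': 486.7015, 'fy': 486.7015, 'cx': 286.8605, 'cy': 203.802, 'k1': 0.0603, 'R': [[-0.7997, -0.6, 0.0206], [-0.4294, 0.5477, -0.718], [0.4196, -0.5831, -0.6957]], 't': [0.2927, 0.3818, 1.2679]}
stand [([275.9, 215.5], 0.62)]
tray [([270.4, 212.0], 0.86)]
slide [([269.9, 232.5], 0.62)]
pointer_tip [([256.4, 224.6], 0.8), ([316.7, 176.9], 0.75)]
red_plate [([203.4, 323.1], 0.85)]
plate_top [([201.7, 294.6], 0.77)]
blue_plate [([182.9, 314.2], 0.86)]
rack [([198.4, 320.9], 0.79)]
signal_box [([315.1, 179.2], 0.78), ([350.4, 160.6], 0.3)]
weight [([334.6, 196.7], 0.43)]
tape_roll [([347.9, 160.8], 0.94)]
coupon []
top {'fx': 393.1039, 'fy': 393.1039, 'cx': 273.9414, 'cy': 210.5697, 'k1': -0.0023, 'R': [[0.0137, -0.9998, -0.012], [-0.9835, -0.0113, -0.1803], [0.1802, 0.0142, -0.9835]], 't': [-0.1521, 0.5036, 1.1288]}
stand [([287.2, 201.0], 0.67)]
tray [([285.6, 192.8], 0.93)]
slide [([257.0, 211.6], 0.75)]
pointer_tip [([257.2, 192.8], 0.59)]
red_plate [([147.2, 225.0], 0.95)]
plate_top [([131.0, 224.0], 0.78)]
blue_plate [([138.1, 205.4], 0.81), ([147.7, 230.3], 0.6)]
rack [([148.5, 219.2], 0.6), ([261.0, 190.4], 0.6)]
signal_box [([359.5, 200.4], 0.91)]
weight [([354.1, 233.3], 0.64)]
tape_roll [([414.7, 212.1], 0.78)]
coupon [([215.9, 254.0], 0.85)]
0.011
{'t': 1.3, 'qpos': [1.193, 0.599, -0.002, 1.599, 0.002, 0.943, -0.08], 'qd': [0.001, -0.0, 0.001, 0.0, 0.0, -0.001, 0.0], 'joint_efforts': [-0.001, -77.621, 1.563, -25.839, 0.012, 0.002, 0.0], 'ee_pos': [0.215, -0.692, 0.242], 'orientation': [[0.955, 0.296, -0.0], [0.296, -0.955, 0.0], [-0.0, -0.0, -1.0]], 'ft_force': [0.163, -0.187, 0.75], 'wrist_torque': [0.027, -0.024, 0.07], 'grip_width': 0.085}
```

View pics/scene0.png

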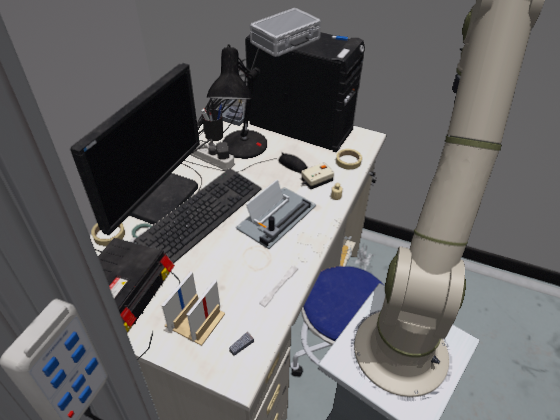

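View pics/top0.png

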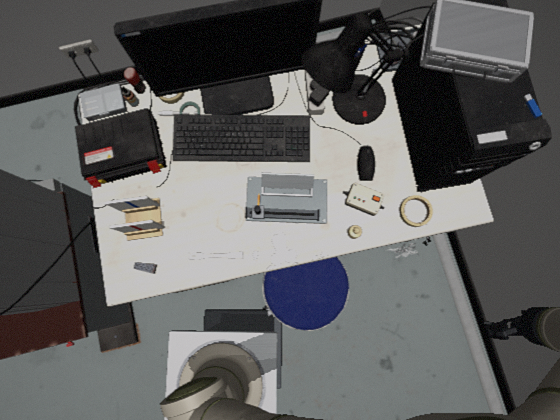

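```bash
cat > h.py <<'E'
import numpy as np, cv2
from station import ctrl, imaging
from scipy.optimize import least_squares
M={n:imaging.camera_model(n) for n in("scene","top")}
def proj(n,X):
    m=M[n];c=np.atleast_2d(X)@np.array(m['R']).T+np.array(m['t']);s=c[:,:2]/c[:,2:];s=s*(1+m['k1']*(s**2).sum(1,keepdims=True))
    return s*[m['fx'],m['fy']]+[m['cx'],m['cy']]
def onz(n,uv,z):
    return least_squares(lambda p:(proj(n,[p[0],p[1],z])[0]-uv),[0.6,0]).x
def tri(a,b):
    r=least_squares(lambda p:np.r_[proj("scene",p)[0]-a,proj("top",p)[0]-b],[0.6,0,0]);return r.x,np.abs(r.fun).max()
def crop(im,x,y,w,h,k,name): cv2.imwrite(name,cv2.resize(im[y:y+h,x:x+w,::-1],None,fx=k,fy=k,interpolation=cv2.INTER_CUBIC))
E
python3 - <<'E'
from h import *
a=cv2.imread("pics/scene0.png")[:,:,::-1];b=cv2.imread("pics/top0.png")[:,:,::-1]
crop(a,150,260,100,90,8,"pics/s_rack.png");crop(b,95,190,90,60,8,"pics/t_rack.png")
crop(a,225,175,100,75,8,"pics/s_st.png");crop(b,235,165,100,65,8,"pics/t_st.png")
P=lambda *x:np.round(x,4).tolist()
print("stand",P(*onz("scene",[275.9,215.5],0)),P(*onz("top",[287.2,201],0)))
print("tray",P(*onz("scene",[270.4,212],.01)),P(*onz("top",[285.6,192.8],.01)))
print("slide",P(*onz("scene",[269.9,232.5],.029)),P(*onz("top",[257,211.6],.029)))
print("tip",P(*onz("scene",[256.4,224.6],.038)),P(*onz("top",[257.2,192.8],.038)))
print("red",P(*onz("scene",[203.4,323.1],.008)),P(*onz("top",[147.2,225],.008)))
print("ptop",P(*onz("scene",[201.7,294.6],.128)),P(*onz("top",[131,224],.128)))
print("blue",P(*onz("scene",[182.9,314.2],.008)),P(*onz("top",[138.1,205.4],.008)))
print("rack",P(*onz("scene",[198.4,320.9],0)),P(*onz("top",[148.5,219.2],0)))
E
```

```text
stand [0.5549, -0.1913] [0.5444, -0.186]
tray [0.5732, -0.1851] [0.5682, -0.1806]
slide [0.5067, -0.0984] [0.5046, -0.0943]
tip [0.5558, -0.0923] [0.5609, -0.0942]
red [0.4557, 0.2522] [0.4626, 0.2437]
ptop [0.4543, 0.2434] [0.4479, 0.248]
blue [0.5188, 0.2657] [0.5237, 0.2765]
rack [0.4752, 0.2523] [0.482, 0.2437]
```

View pics/s_rack.png

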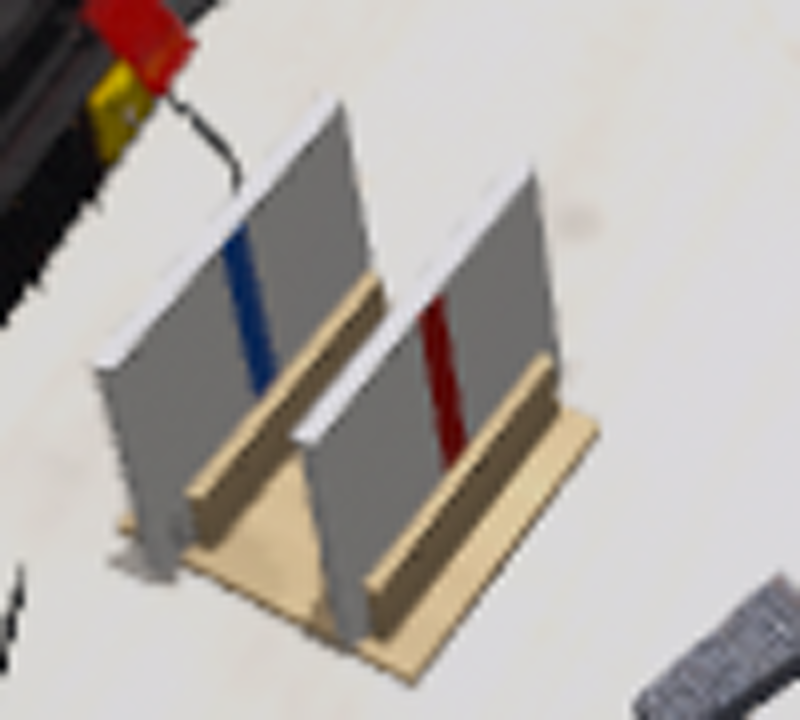

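View pics/t_rack.png

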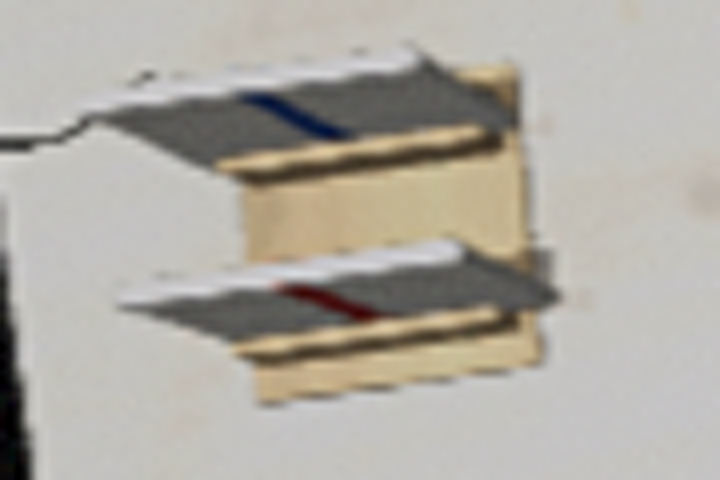

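View pics/t_st.png

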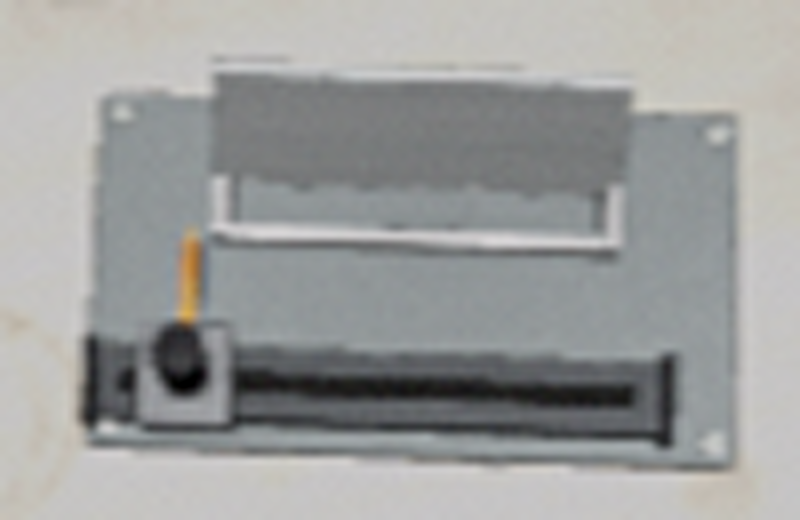

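View pics/s_st.png

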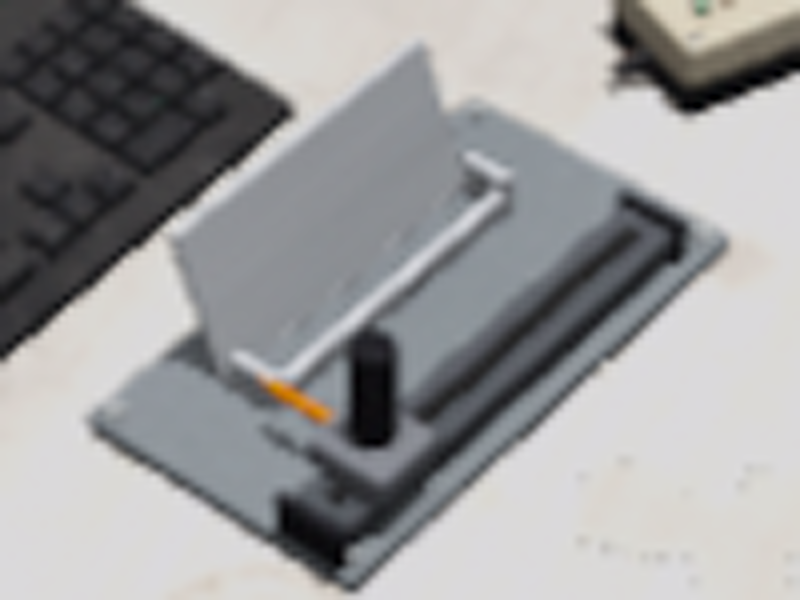

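```bash
cat > fit.py <<'E'
from h import *
def px(o,p): return np.array(o)+np.array(p)/8.-0.44
def fit(obs,x0):
    def f(p):
        c,s=np.cos(p[2]),np.sin(p[2]);R=np.array([[c,-s,0],[s,c,0],[0,0,1]])
        return np.concatenate([proj(n,R@np.array(X)+[p[0],p[1],0])[0]-uv for n,X,uv in obs])
    r=least_squares(f,x0,loss='soft_l1');print(np.round(r.x,4),np.round(np.degrees(r.x[2]),2),np.round(f(r.x).reshape(-1,2),1).tolist());return r.x
T=lambda o:(lambda X,p:("top",X,px(o,p)));S=lambda o:(lambda X,p:("scene",X,px(o,p)))
t=T((235,165));s=S((225,175))
ot=[t((.07,.125,.01),(105,95)),t((.07,-.125,.01),(738,113)),t((-.07,-.125,.01),(735,467)),t((-.07,.125,.01),(88,445)),
 t((.06,.0725,.08),(215,72)),t((.06,-.0725,.08),(632,88))]
os=[s((.07,-.125,.01),(475,98)),s((-.07,-.125,.01),(728,240)),s((-.07,.125,.0),(350,592)),s((.07,.125,.01),(92,420)),
 s((.06,.0725,.08),(172,238)),s((.06,-.0725,.08),(420,42))]
if __name__=="__main__":
    print("stand");fit(ot,[.55,-.19,0]);fit(os,[.55,-.19,0]);fit(ot+os,[.55,-.19,0])
    t=T((95,190));s=S((150,260))
    rt=[t((-.06,.055,.008),(262,403)),t((-.06,-.055,.008),(543,360)),t((.06,-.055,.008),(515,65))]
    rs=[s((-.06,-.055,.008),(600,428)),s((-.06,.055,.004),(412,685)),s((.06,.055,.008),(120,523))]
    print("rack");fit(rt,[.48,.25,0]);fit(rs,[.48,.25,0]);fit(rt+rs,[.48,.25,0])
    # plate: z from desk
    pt=[t((-.004,.06,.128),(115,303)),t((-.004,-.06,.128),(470,253)),t((.004,-.06,.128),(460,238)),t((-.004,-.06,.008),(558,297))]
    ps=[s((-.004,-.06,.128),(540,178)),s((-.004,.06,.128),(308,443)),s((.004,-.06,.128),(530,165)),s((.004,.06,.128),(293,432)),s((-.004,.06,.008),(350,648))]
    print("plate");fit(pt,[.46,.25,0]);fit(ps,[.46,.25,0]);fit(pt+ps,[.46,.25,0])
E
python3 fit.py
```

```text
stand
[ 0.5475 -0.1837 -0.0218] -1.25 [[-0.4, -0.2], [0.5, 0.0], [0.4, 0.2], [-0.5, 0.2], [1.6, 0.1], [-1.3, -0.3]]
[ 0.548  -0.1858 -0.028 ] -1.6 [[-0.2, -0.3], [0.6, -0.2], [0.1, 1.5], [-1.2, -0.3], [1.3, -0.7], [-0.5, 0.5]]
[ 0.5475 -0.1845 -0.0246] -1.41 [[-0.1, -0.4], [0.8, 0.1], [0.6, 0.3], [-0.3, 0.1], [1.9, 0.1], [-1.0, -0.3], [-0.4, -0.1], [0.4, -0.1], [0.1, 1.8], [-1.3, 0.1], [1.2, -0.3], [-0.7, 0.7]]
rack
[0.4831 0.2577 0.16  ] 9.17 [[-0.4, 0.2], [0.3, 0.3], [0.1, -0.7]]
[0.4832 0.256  0.1408] 8.07 [[0.6, -0.4], [0.0, 0.4], [-0.6, -0.1]]
[0.4833 0.2568 0.1494] 8.56 [[-0.3, 0.0], [0.4, 0.5], [0.6, -0.6], [0.3, -0.4], [0.1, 0.6], [-0.9, 0.3]]
plate
[0.4508 0.249  0.1544] 8.85 [[0.3, -0.0], [-0.9, 0.1], [0.1, -0.8], [0.4, 0.6]]
[0.4484 0.2472 0.0998] 5.72 [[1.1, -0.9], [-0.1, 0.3], [-0.1, -0.6], [-0.8, 0.1], [0.1, 0.8]]
[0.45   0.2478 0.1314] 7.53 [[0.6, -0.2], [-0.5, 0.9], [0.5, -0.0], [0.8, 1.4], [-0.0, -1.4], [-0.1, 0.4], [-1.3, -1.0], [-0.8, 0.4], [0.1, 0.9]]
```

```bash
cat >> h.py <<'E'
from scipy.spatial.transform import Rotation as Ro
def sim(rows,p,R,trace=False):
    p=np.array(p,float);R=np.array(R,float);out=[]
    for r in rows:
        t=np.array(r[:3]);w=np.radians(r[3:]);p=p+R@t;R=R@Ro.from_rotvec(w).as_matrix();out.append(p.copy())
    return (p,R,np.array(out)) if trace else (p,R)
def down(a,tilt=0.,axis=None):
    "tool pointing down, tool y at world angle a (rad); x = y cross z"
    y=np.array([np.cos(a),np.sin(a),0]);z=np.array([0,0,-1.]);return np.c_[np.cross(y,z),y,z]
def const(pt,Rt,N,p,R):
    "constant row solving for target in N rows"
    w=np.degrees(Ro.from_matrix(R.T@Rt).as_rotvec())/N
    S=np.zeros((3,3));Rk=R.copy();d=Ro.from_rotvec(np.radians(w)).as_matrix()
    for k in range(N): S+=Rk;Rk=Rk@d
    t=np.linalg.solve(S,np.array(pt)-p);return np.r_[t,w]
def cur(): s=ctrl.state();return np.array(s['ee_pos']),np.array(s['orientation'])
E
python3 - <<'E'
from h import *
p,R=cur();a=np.radians(8.5)
r=const([.4493,.249,.19],down(a),24,p,R);print(np.round(r,4));_,_,o=sim([r]*24,p,R,True);print(np.round(o[::3],3).tolist(),np.hypot(o[:,0],o[:,1]).round(2))
E
```

```text
[ 4.1400e-02 -1.4900e-02  2.2000e-03 -2.0000e-04 -0.0000e+00 -3.3859e+00]
[[0.25, -0.666, 0.24], [0.345, -0.575, 0.234], [0.423, -0.468, 0.227], [0.48, -0.349, 0.22], [0.516, -0.222, 0.214], [0.528, -0.091, 0.207], [0.518, 0.041, 0.201], [0.484, 0.168, 0.194]] [0.71 0.7  0.68 0.67 0.66 0.64 0.63 0.62 0.61 0.59 0.58 0.57 0.56 0.55
 0.54 0.54 0.53 0.52 0.52 0.52 0.51 0.51 0.51 0.51]
```

Request:
move_arm(
  increments=[
    {"tx":0.0414,"ty":-0.0149,"tz":0.002,"rz":-3.39},
    {"tx":0.0414,"ty":-0.0149,"tz":0.002,"rz":-3.39},
    {"tx":0.0414,"ty":-0.0149,"tz":0.002,"rz":-3.39},
    {"tx":0.0414,"ty":-0.0149,"tz":0.002,"rz":-3.39},
    {"tx":0.0414,"ty":-0.0149,"tz":0.002,"rz":-3.39},
    {"tx":0.0414,"ty":-0.0149,"tz":0.002,"rz":-3.39},
    {"tx":0.0414,"ty":-0.0149,"tz":0.002,"rz":-3.39},
    {"tx":0.0414,"ty":-0.0149,"tz":0.002,"rz":-3.39},
    {"tx":0.0414,"ty":-0.0149,"tz":0.002,"rz":-3.39},
    {"tx":0.0414,"ty":-0.0149,"tz":0.002,"rz":-3.39},
    {"tx":0.0414,"ty":-0.0149,"tz":0.002,"rz":-3.39},
    {"tx":0.0414,"ty":-0.0149,"tz":0.002,"rz":-3.39},
  ],
  grip=0.1,
)

```text
invalid input at $.increments[0]: expected keys tx, ty, tz, rx, ry, rz
```

Request:
move_arm(
  increments=[
    {"tx":0.0414,"ty":-0.0149,"tz":0.002,"rz":-3.39},
    {"tx":0.0414,"ty":-0.0149,"tz":0.002,"rz":-3.39},
    {"tx":0.0414,"ty":-0.0149,"tz":0.002,"rz":-3.39},
    {"tx":0.0414,"ty":-0.0149,"tz":0.002,"rz":-3.39},
    {"tx":0.0414,"ty":-0.0149,"tz":0.002,"rz":-3.39},
    {"tx":0.0414,"ty":-0.0149,"tz":0.002,"rz":-3.39},
    {"tx":0.0414,"ty":-0.0149,"tz":0.002,"rz":-3.39},
    {"tx":0.0414,"ty":-0.0149,"tz":0.002,"rz":-3.39},
    {"tx":0.0414,"ty":-0.0149,"tz":0.002,"rz":-3.39},
    {"tx":0.0414,"ty":-0.0149,"tz":0.002,"rz":-3.39},
    {"tx":0.0414,"ty":-0.0149,"tz":0.002,"rz":-3.39},
    {"tx":0.0414,"ty":-0.0149,"tz":0.002,"rz":-3.39},
  ],
)

```text
invalid input at $.increments[0]: expected keys tx, ty, tz, rx, ry, rz
```

Request:
move_arm(
  increments=[
    {"tx":0},
    {"tx":0},
  ],
)

```text
invalid input at $.increments[0]: expected keys tx, ty, tz, rx, ry, rz
```

All six keys are required.

Request:
move_arm(
  increments=[
    {"tx":0.0414,"ty":-0.0149,"tz":0.002,"rx":0,"ry":0,"rz":-3.39},
    {"tx":0.0414,"ty":-0.0149,"tz":0.002,"rx":0,"ry":0,"rz":-3.39},
    {"tx":0.0414,"ty":-0.0149,"tz":0.002,"rx":0,"ry":0,"rz":-3.39},
    {"tx":0.0414,"ty":-0.0149,"tz":0.002,"rx":0,"ry":0,"rz":-3.39},
    {"tx":0.0414,"ty":-0.0149,"tz":0.002,"rx":0,"ry":0,"rz":-3.39},
    {"tx":0.0414,"ty":-0.0149,"tz":0.002,"rx":0,"ry":0,"rz":-3.39},
    {"tx":0.0414,"ty":-0.0149,"tz":0.002,"rx":0,"ry":0,"rz":-3.39},
    {"tx":0.0414,"ty":-0.0149,"tz":0.002,"rx":0,"ry":0,"rz":-3.39},
    {"tx":0.0414,"ty":-0.0149,"tz":0.002,"rx":0,"ry":0,"rz":-3.39},
    {"tx":0.0414,"ty":-0.0149,"tz":0.002,"rx":0,"ry":0,"rz":-3.39},
    {"tx":0.0414,"ty":-0.0149,"tz":0.002,"rx":0,"ry":0,"rz":-3.39},
    {"tx":0.0414,"ty":-0.0149,"tz":0.002,"rx":0,"ry":0,"rz":-3.39},
  ],
  grip=0.1,
)

```text
t: 2.5
ee_pos: [0.5072, -0.2638, 0.2184]
orientation: [[0.529, 0.849, 0.001], [0.849, -0.529, -0.0], [0.0, 0.001, -1.0]]
ft_force: [0.5, 0.6, -0.5]
grip_width: 0.0386
```

Request:
move_arm(
  increments=[
    {"tx":0.0414,"ty":-0.0149,"tz":0.002,"rx":0,"ry":0,"rz":-3.39},
    {"tx":0.0414,"ty":-0.0149,"tz":0.002,"rx":0,"ry":0,"rz":-3.39},
    {"tx":0.0414,"ty":-0.0149,"tz":0.002,"rx":0,"ry":0,"rz":-3.39},
    {"tx":0.0414,"ty":-0.0149,"tz":0.002,"rx":0,"ry":0,"rz":-3.39},
    {"tx":0.0414,"ty":-0.0149,"tz":0.002,"rx":0,"ry":0,"rz":-3.39},
    {"tx":0.0414,"ty":-0.0149,"tz":0.002,"rx":0,"ry":0,"rz":-3.39},
    {"tx":0.0414,"ty":-0.0149,"tz":0.002,"rx":0,"ry":0,"rz":-3.39},
    {"tx":0.0414,"ty":-0.0149,"tz":0.002,"rx":0,"ry":0,"rz":-3.39},
    {"tx":0.0414,"ty":-0.0149,"tz":0.002,"rx":0,"ry":0,"rz":-3.39},
    {"tx":0.0414,"ty":-0.0149,"tz":0.002,"rx":0,"ry":0,"rz":-3.39},
    {"tx":0.0414,"ty":-0.0149,"tz":0.002,"rx":0,"ry":0,"rz":-3.39},
    {"tx":0.0414,"ty":-0.0149,"tz":0.002,"rx":0,"ry":0,"rz":-3.39},
  ],
)

```text
t: 3.7
ee_pos: [0.4488, 0.2502, 0.1944]
orientation: [[-0.152, 0.988, 0.001], [0.988, 0.152, 0.001], [0.0, 0.001, -1.0]]
ft_force: [0.5, -0.2, 0.4]
grip_width: 0.038
```

Request:
move_arm(
  increments=[
    {"tx":0,"ty":0,"tz":0,"rx":0,"ry":0,"rz":0},
    {"tx":0,"ty":0,"tz":0,"rx":0,"ry":0,"rz":0},
  ],
)

```text
t: 3.9
ee_pos: [0.4487, 0.2494, 0.1943]
orientation: [[-0.152, 0.988, -0.0], [0.988, 0.152, 0.0], [0.0, 0.0, -1.0]]
ft_force: [-0.1, -0.1, -0.8]
grip_width: 0.0382
```

Run:
```python
from h import *
a=imaging.capture("scene");b=imaging.capture("top")
k=np.zeros((600,800,3),np.uint8)
crop(a,150,230,100,120,5,"pics/s1.png");crop(b,95,170,90,80,5,"pics/t1.png")
x=cv2.imread("pics/s1.png");y=cv2.imread("pics/t1.png");k[:600,:400]=x[:,:400];k[:400,400:800]=y[:,:400];cv2.imwrite("pics/c1.png",k)
print(proj("scene",[.4487,.2494,.128]),proj("top",[.4487,.2494,.128]))
```

```text
[[201.6106454  297.32396591]] [[130.51108174 223.70795092]]
```

View pics/c1.png

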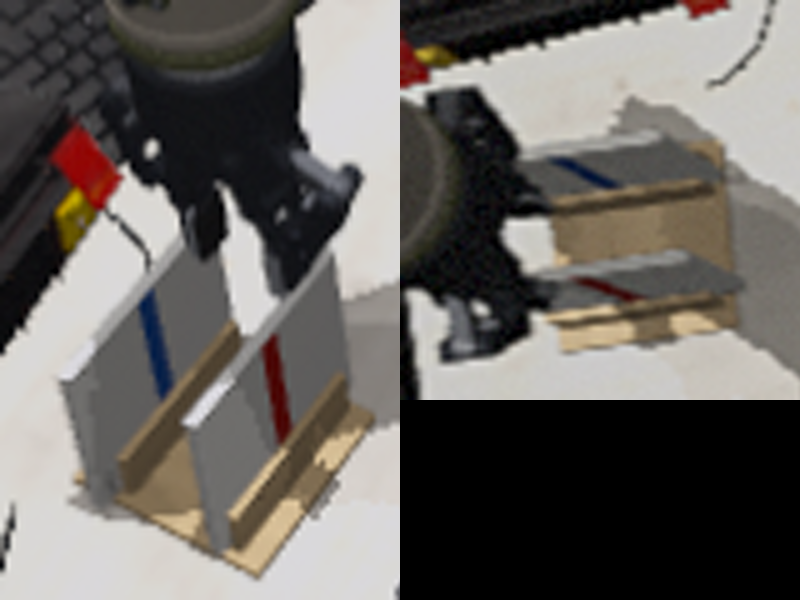

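Request:
move_arm(
  increments=[
    {"tx":0,"ty":0.001,"tz":0.03,"rx":0,"ry":0,"rz":0},
    {"tx":0,"ty":0,"tz":0.03,"rx":0,"ry":0,"rz":0},
    {"tx":0,"ty":0,"tz":0.02,"rx":0,"ry":0,"rz":0},
    {"tx":0,"ty":0,"tz":0.011,"rx":0,"ry":0,"rz":0},
    {"tx":0,"ty":0,"tz":0,"rx":0,"ry":0,"rz":0},
  ],
)

```text
t: 4.5
ee_pos: [0.4501, 0.2474, 0.1022]
orientation: [[-0.148, 0.989, -0.002], [0.989, 0.148, -0.002], [-0.001, -0.002, -1.0]]
ft_force: [0.1, 0.0, 0.6]
grip_width: 0.0386
```

Run:
```python
from h import *
a=imaging.capture("scene");b=imaging.capture("top")
k=np.zeros((600,800,3),np.uint8)
crop(a,150,230,100,120,5,"pics/s1.png");crop(b,95,170,90,80,5,"pics/t1.png")
x=cv2.imread("pics/s1.png");y=cv2.imread("pics/t1.png");k[:600,:400]=x[:,:400];k[:400,400:800]=y[:,:400];cv2.imwrite("pics/c2.png",k)
print(np.round(ctrl.state()['ft_force'],1))
```

```text
[-0.7 -0.1  0.4]
```

View pics/c2.png

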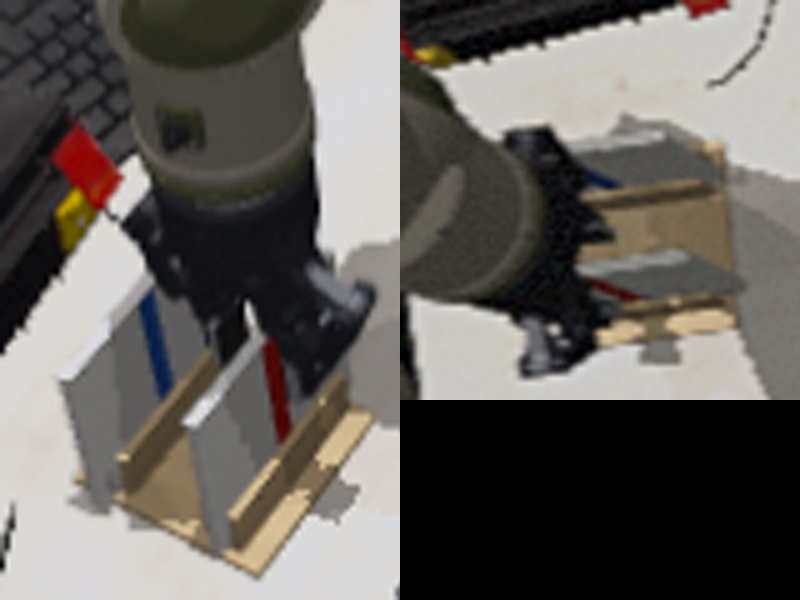

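Request:
move_arm(
  increments=[
    {"tx":0,"ty":0,"tz":0,"rx":0,"ry":0,"rz":0},
    {"tx":0,"ty":0,"tz":0,"rx":0,"ry":0,"rz":0},
    {"tx":0,"ty":0,"tz":0,"rx":0,"ry":0,"rz":0},
    {"tx":0,"ty":0,"tz":0,"rx":0,"ry":0,"rz":0},
    {"tx":0,"ty":0,"tz":0,"rx":0,"ry":0,"rz":0},
    {"tx":0,"ty":0,"tz":0,"rx":0,"ry":0,"rz":0},
  ],
  grip=1,
  squeeze=50,
)

```text
t: 5.2
ee_pos: [0.4499, 0.2486, 0.1042]
orientation: [[-0.15, 0.989, 0.001], [0.989, 0.15, 0.0], [-0.0, 0.001, -1.0]]
ft_force: [-2.2, -0.0, 6.9]
grip_width: 0.0074
```

Request:
move_arm(
  increments=[
    {"tx":0,"ty":0,"tz":-0.01,"rx":0,"ry":0,"rz":0},
    {"tx":0,"ty":0,"tz":-0.03,"rx":0,"ry":0,"rz":0},
    {"tx":0,"ty":0,"tz":-0.04,"rx":0,"ry":0,"rz":0},
    {"tx":0,"ty":0,"tz":-0.04,"rx":0,"ry":0,"rz":0},
    {"tx":0,"ty":0,"tz":-0.04,"rx":0,"ry":0,"rz":0},
    {"tx":0,"ty":0,"tz":-0.01,"rx":0,"ry":0,"rz":0},
    {"tx":0,"ty":0,"tz":0,"rx":0,"ry":0,"rz":0},
  ],
)

```text
t: 5.9
ee_pos: [0.4508, 0.2488, 0.2755]
orientation: [[-0.149, 0.989, 0.004], [0.989, 0.149, 0.002], [0.001, 0.004, -1.0]]
ft_force: [-0.3, -0.5, -1.2]
grip_width: 0.008
```

Run:
```python
from h import *
a=imaging.capture("scene");b=imaging.capture("top")
k=np.zeros((600,800,3),np.uint8)
crop(a,130,210,120,150,4,"pics/s1.png");crop(b,95,170,90,80,4,"pics/t1.png")
x=cv2.imread("pics/s1.png");y=cv2.imread("pics/t1.png");k[:600,:400]=x[:,:400];k[:320,400:760]=y[:,:400];cv2.imwrite("pics/c3.png",k)
```

```text
(no output)
```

View pics/c3.png

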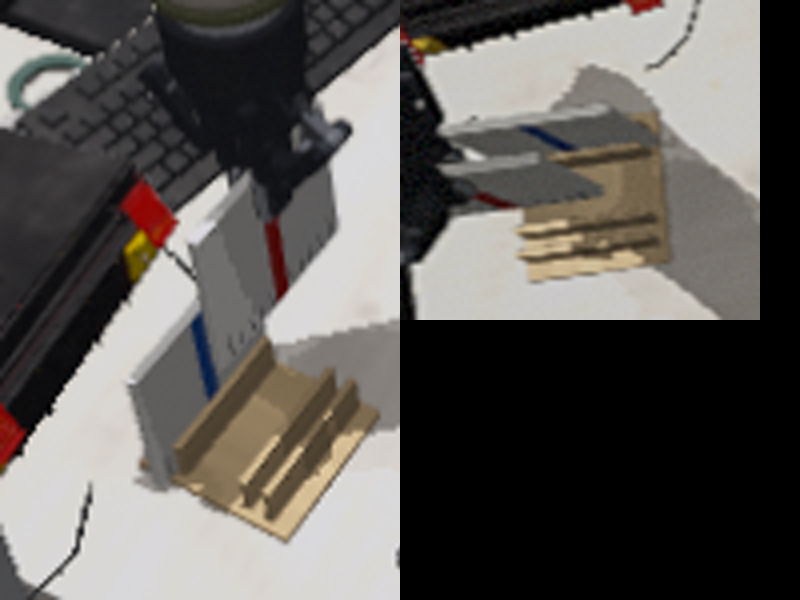

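Run:
```python
from h import *
p,R=cur();print(p)
for d in(.09,.096,.102): print(d,proj("scene",p+R@np.array([0,-.004,d])))
# corners bottom  y- end and top y+ end
print("br",proj("scene",p+R@np.array([-.06,-.004,.096])),"tl",proj("scene",p+R@np.array([.06,-.004,-.024])),"top br",proj("top",p+R@np.array([-.06,-.004,.096])))
S=np.array([.5475,-.1845,0]);ya=-.0246
c,s=np.cos(ya),np.sin(ya);Rs=np.array([[c,-s,0],[s,c,0],[0,0,1]])
th=np.radians(20)
# plate axes in stand: y=stand y, z tilt
def tcp(x,z,y=0,d=.096):
    pz=Rs@np.array([np.sin(th),0,np.cos(th)]);o=S+Rs@np.array([x,y,z])
    px=Rs@np.array([np.cos(th),0,-np.sin(th)])
    Rt=np.c_[np.cross(px,-pz),px,-pz]
    return o+pz*d,Rt
pf,Rf=tcp(.027,.0135)
print("final",pf,Rf.round(3).tolist())
pa=pf-Rf[:,2]*.10
for N in (14,16,):
    r=const(pa,Rf,N,p,R);print(N,np.round(r,4));o=sim([r]*N,p,R,True)[2];print(np.round(o,3).tolist())
```

```text
[0.44973497 0.24797728 0.27272853]
0.09 [[200.87030317 284.12130615]]
0.096 [[201.11950135 285.61416719]]
0.102 [[201.36688157 287.09681112]]
br [[215.21491057 268.49459161]] tl [[179.31592742 272.19130085]] top br [[146.93587089 219.0251054 ]]
final [ 0.60731583 -0.18597177  0.10371049] [[0.025, 0.939, -0.342], [1.0, -0.023, 0.008], [0.0, -0.342, -0.94]]
14 [-0.032   0.0123  0.0033  1.4228  0.1271  0.7056]
[[0.467, 0.218, 0.269], [0.483, 0.188, 0.266], [0.499, 0.158, 0.262], [0.515, 0.127, 0.257], [0.53, 0.097, 0.253], [0.544, 0.066, 0.248], [0.558, 0.035, 0.242], [0.572, 0.004, 0.237], [0.585, -0.028, 0.231], [0.597, -0.059, 0.225], [0.609, -0.091, 0.218], [0.621, -0.123, 0.212], [0.631, -0.155, 0.205], [0.642, -0.187, 0.198]]
16 [-0.028   0.0108  0.0029  1.245   0.1112  0.6174]
[[0.465, 0.222, 0.27], [0.479, 0.196, 0.267], [0.493, 0.169, 0.263], [0.507, 0.143, 0.26], [0.52, 0.116, 0.256], [0.533, 0.089, 0.252], [0.546, 0.062, 0.247], [0.558, 0.035, 0.242], [0.57, 0.008, 0.238], [0.582, -0.02, 0.232], [0.593, -0.047, 0.227], [0.603, -0.075, 0.222], [0.613, -0.103, 0.216], [0.623, -0.131, 0.21], [0.633, -0.159, 0.204], [0.642, -0.187, 0.198]]
```

Request:
move_arm(
  increments=[
    {"tx":-0.032,"ty":0.0123,"tz":0.0033,"rx":1.42,"ry":0.13,"rz":0.71},
    {"tx":-0.032,"ty":0.0123,"tz":0.0033,"rx":1.42,"ry":0.13,"rz":0.71},
    {"tx":-0.032,"ty":0.0123,"tz":0.0033,"rx":1.42,"ry":0.13,"rz":0.71},
    {"tx":-0.032,"ty":0.0123,"tz":0.0033,"rx":1.42,"ry":0.13,"rz":0.71},
    {"tx":-0.032,"ty":0.0123,"tz":0.0033,"rx":1.42,"ry":0.13,"rz":0.71},
    {"tx":-0.032,"ty":0.0123,"tz":0.0033,"rx":1.42,"ry":0.13,"rz":0.71},
    {"tx":-0.032,"ty":0.0123,"tz":0.0033,"rx":1.42,"ry":0.13,"rz":0.71},
    {"tx":-0.032,"ty":0.0123,"tz":0.0033,"rx":1.42,"ry":0.13,"rz":0.71},
    {"tx":-0.032,"ty":0.0123,"tz":0.0033,"rx":1.42,"ry":0.13,"rz":0.71},
    {"tx":-0.032,"ty":0.0123,"tz":0.0033,"rx":1.42,"ry":0.13,"rz":0.71},
    {"tx":-0.032,"ty":0.0123,"tz":0.0033,"rx":1.42,"ry":0.13,"rz":0.71},
    {"tx":-0.032,"ty":0.0123,"tz":0.0033,"rx":1.42,"ry":0.13,"rz":0.71},
  ],
)

```text
t: 7.2
ee_pos: [0.6204, -0.1229, 0.2092]
orientation: [[0.0, 0.955, -0.298], [1.0, 0.001, 0.005], [0.005, -0.298, -0.955]]
ft_force: [0.1, 0.8, -0.7]
grip_width: 0.0076
```

Request:
move_arm(
  increments=[
    {"tx":-0.032,"ty":0.0123,"tz":0.0033,"rx":1.42,"ry":0.13,"rz":0.71},
    {"tx":-0.032,"ty":0.0123,"tz":0.0033,"rx":1.42,"ry":0.13,"rz":0.71},
    {"tx":0,"ty":0,"tz":0,"rx":0,"ry":0,"rz":0},
    {"tx":0,"ty":0,"tz":0,"rx":0,"ry":0,"rz":0},
    {"tx":0,"ty":0,"tz":0,"rx":0,"ry":0,"rz":0},
  ],
)

```text
t: 7.7
ee_pos: [0.6414, -0.1843, 0.1966]
orientation: [[0.024, 0.939, -0.343], [1.0, -0.021, 0.011], [0.003, -0.343, -0.939]]
ft_force: [-0.5, 0.1, -1.5]
grip_width: 0.0069
```

```bash
cat > two.py <<'E'
from h import *
import sys
n=sys.argv[1];x0,y0,x1,y1=map(int,sys.argv[2:6])
a=imaging.capture("scene");b=imaging.capture("top")
cv2.imwrite(f"pics/{n}_s.png",a[:,:,::-1]);cv2.imwrite(f"pics/{n}_t.png",b[:,:,::-1])
k=np.zeros((600,800,3),np.uint8)
k[:600,:400]=cv2.resize(a[y0:y0+100,x0:x0+67,::-1],(400,600),interpolation=cv2.INTER_CUBIC)
k[:600,400:]=cv2.resize(b[y1:y1+100,x1:x1+67,::-1],(400,600),interpolation=cv2.INTER_CUBIC)
cv2.imwrite(f"pics/{n}.png",k)
E
python3 two.py c4 235 150 240 150
python3 - <<'E'
from h import *
p,R=cur();print(p.round(4))
for n in("scene","top"):
  for k,x in (("band bottom",[0,-.004,.094]),("br",[-.06,-.004,.094]),("bl",[.06,-.004,.094])): print(n,k,proj(n,p+R@np.array(x)).round(1))
E
```

```text
[ 0.6417 -0.1843  0.1976]
scene band bottom [[261.9 185.5]]
scene br [[273.8 176.1]]
scene bl [[249.4 195.4]]
top band bottom [[287.3 172.1]]
top br [[308.2 172.8]]
top bl [[266.3 171.4]]
```

View pics/c4.png

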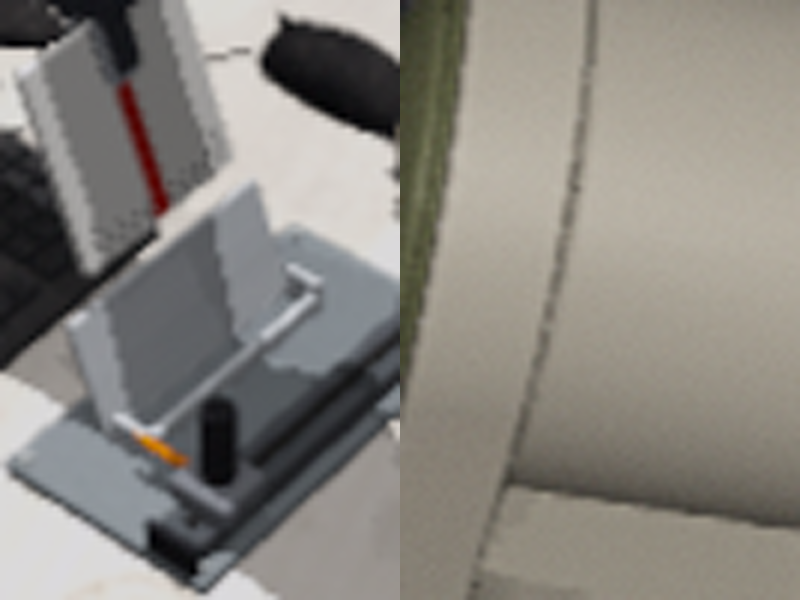

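```bash
cat >> h.py <<'E'
S=np.array([.5475,-.1845,0]);ya=-.0246
_c,_s=np.cos(ya),np.sin(ya);Rs=np.array([[_c,-_s,0],[_s,_c,0],[0,0,1]])
def st(p): return Rs.T@(np.array(p)-S)
E
python3 - <<'E'
from h import *
p,R=cur();b=p+R@np.array([0,0,.094]);print(st(b),st(p))
th=np.radians(20)
for x,z in((.027,.0135),(.028,.0115)):
    print(R.T@(S+Rs@np.array([x,0,z])-b))
E
```

```text
[0.06206987 0.00262303 0.10928808] [0.09415969 0.00248641 0.19764092]
[-0.00277079 -0.00026785  0.10200188]
[-0.002776    0.00135483  0.10354034]
```

Request:
move_arm(
  increments=[
    {"tx":-0.0015,"ty":0,"tz":0.03,"rx":0,"ry":0,"rz":0},
    {"tx":-0.0015,"ty":0,"tz":0.03,"rx":0,"ry":0,"rz":0},
    {"tx":0,"ty":0,"tz":0.025,"rx":0,"ry":0,"rz":0},
    {"tx":0,"ty":0,"tz":0,"rx":0,"ry":0,"rz":0},
    {"tx":0,"ty":0,"tz":0,"rx":0,"ry":0,"rz":0},
  ],
)

```text
t: 8.3
ee_pos: [0.6133, -0.1874, 0.1187]
orientation: [[0.025, 0.94, -0.341], [1.0, -0.023, 0.01], [0.001, -0.341, -0.94]]
ft_force: [1.1, 0.7, 0.6]
grip_width: 0.0072
```

```bash
python3 two.py c5 235 150 240 150
python3 - <<'E'
from h import *
p,R=cur();b=p+R@np.array([0,0,.094]);print(st(b),st(p),ctrl.state()['ft_force'])
E
```

```text
[ 0.03495671 -0.00141878  0.03100356] [ 0.06677543 -0.00152107  0.11945444] [ 0.27625599  1.05405129 -0.11218957]
```

View pics/c5.png

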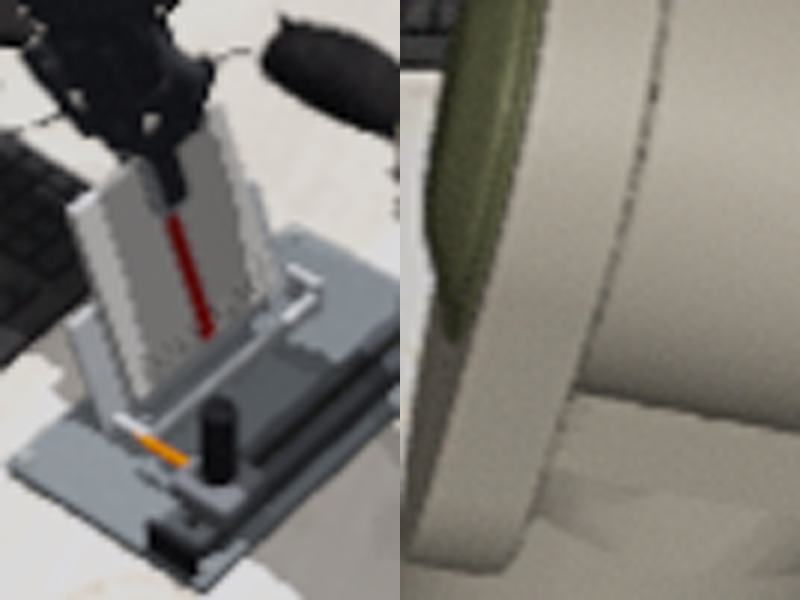

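Request:
move_arm(
  increments=[
    {"tx":0.0005,"ty":0,"tz":0.01,"rx":0,"ry":0,"rz":0},
    {"tx":0.0005,"ty":0,"tz":0.007,"rx":0,"ry":0,"rz":0},
    {"tx":0,"ty":0,"tz":0.003,"rx":0,"ry":0,"rz":0},
    {"tx":0,"ty":0,"tz":0,"rx":0,"ry":0,"rz":0},
    {"tx":0,"ty":0,"tz":0,"rx":0,"ry":0,"rz":0},
  ],
)

```text
t: 8.9
ee_pos: [0.6072, -0.1868, 0.1015]
orientation: [[0.025, 0.941, -0.339], [1.0, -0.024, 0.009], [0.001, -0.339, -0.941]]
ft_force: [1.4, 1.2, 19.2]
grip_width: 0.0074
```

```bash
python3 two.py c6 235 150 240 150
python3 - <<'E'
from h import *
p,R=cur();b=p+R@np.array([0,0,.094]);print(st(b),st(p),ctrl.state()['ft_force'])
E
```

```text
[ 0.02786797 -0.00073812  0.01299976] [ 0.05970641 -0.00081554  0.10144358] [ 1.88216936  0.10863593 18.33082116]
```

View pics/c6.png

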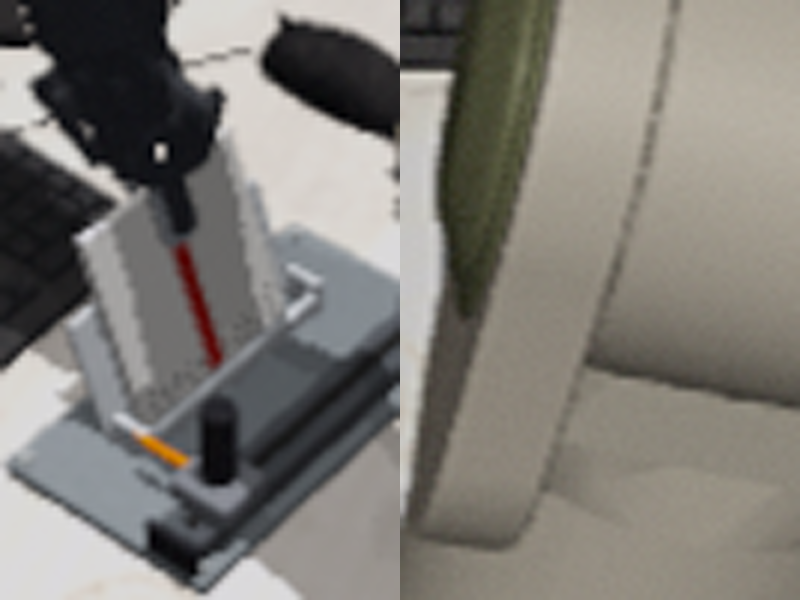

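Request:
move_arm(
  increments=[
    {"tx":0,"ty":0,"tz":-0.001,"rx":0,"ry":0,"rz":0},
    {"tx":0,"ty":0,"tz":0,"rx":0,"ry":0,"rz":0},
  ],
)

```text
t: 9.2
ee_pos: [0.6071, -0.1868, 0.1016]
orientation: [[0.025, 0.94, -0.339], [1.0, -0.024, 0.009], [0.001, -0.339, -0.941]]
ft_force: [1.4, 0.2, 11.9]
grip_width: 0.0073
```

Request:
move_arm(
  increments=[
    {"tx":0,"ty":0,"tz":0,"rx":0,"ry":0,"rz":0},
    {"tx":0,"ty":0,"tz":0,"rx":0,"ry":0,"rz":0},
    {"tx":0,"ty":0,"tz":0,"rx":0,"ry":0,"rz":0},
    {"tx":0,"ty":0,"tz":0,"rx":0,"ry":0,"rz":0},
    {"tx":0,"ty":0,"tz":0,"rx":0,"ry":0,"rz":0},
  ],
  grip=0.4,
)

```text
t: 9.7
ee_pos: [0.6062, -0.1869, 0.0998]
orientation: [[0.025, 0.94, -0.341], [1.0, -0.023, 0.01], [0.001, -0.341, -0.94]]
ft_force: [1.1, -0.5, 0.5]
grip_width: 0.0258
```

```bash
python3 two.py c7 235 150 240 150
python3 - <<'E'
from h import *
p,R=cur();b=p+R@np.array([0,0,.094]);print(st(b),st(p),ctrl.state()['ft_force'])
E
```

```text
[ 0.02672862 -0.00080311  0.01150741] [ 0.05880914 -0.00094609  0.09986362] [-0.28379398 -0.10720473  0.52386669]
```

View pics/c7.png

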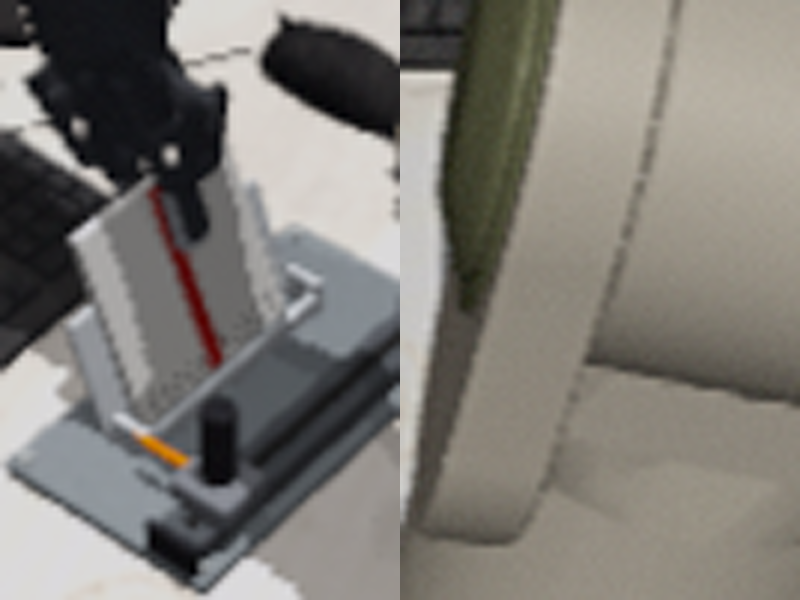

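Plate is released and standing against the rest. Retract along the plate, then look.

Request:
move_arm(
  increments=[
    {"tx":0,"ty":0,"tz":-0.01,"rx":0,"ry":0,"rz":0},
    {"tx":0,"ty":0,"tz":-0.02,"rx":0,"ry":0,"rz":0},
    {"tx":0,"ty":0,"tz":-0.03,"rx":0,"ry":0,"rz":0},
    {"tx":0,"ty":0,"tz":-0.03,"rx":0,"ry":0,"rz":0},
    {"tx":0,"ty":0,"tz":-0.02,"rx":0,"ry":0,"rz":0},
    {"tx":0,"ty":0,"tz":0,"rx":0,"ry":0,"rz":0},
    {"tx":0,"ty":0,"tz":0,"rx":0,"ry":0,"rz":0},
  ],
)

```text
t: 10.5
ee_pos: [0.6439, -0.188, 0.2038]
orientation: [[0.025, 0.94, -0.34], [1.0, -0.024, 0.01], [0.001, -0.34, -0.94]]
ft_force: [0.1, 0.8, -0.2]
grip_width: 0.0256
```

```bash
python3 two.py c8 235 150 240 150
python3 - <<'E'
from h import *
p,R=cur();print(st(p),p,R.round(3).tolist())
for l in("plate_top","red_plate","pointer_tip","slide","tray"):
    print(l,[(np.round(d['uv'],1).tolist(),round(d['conf'],2)) for d in imaging.mark_of("scene",l)[:2]])
for n,X in (("ptop",[.0302+.12*.342,0,.0114+.12*.94]),("pl",[.0302,0,.0114]),("tip",[.01,.085,.038]),("post",[-.047,.085,.095])): print(n,proj("scene",S+Rs@np.array(X)).round(1))
E
```

```text
[ 0.09562353 -0.00115621  0.20262137] [ 0.64306616 -0.18800797  0.20262137] [[0.025, 0.939, -0.342], [1.0, -0.023, 0.01], [0.001, -0.343, -0.939]]
plate_top [([259.9, 179.5], 0.58)]
red_plate [([266.0, 209.3], 0.96)]
pointer_tip []
slide [([270.7, 231.0], 0.67)]
tray [([268.8, 211.7], 0.69), ([278.8, 215.3], 0.31)]
ptop [[259.3 180.2]]
pl [[269.4 211.1]]
tip [[257.  222.7]]
post [[270.9 218.3]]
```

View pics/c8.png

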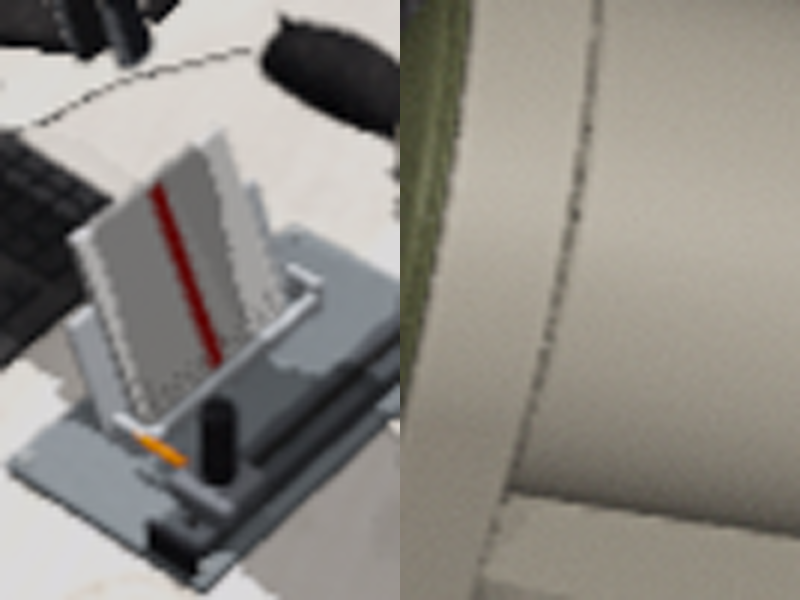

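Run:
```python
from h import *
print(np.round(ctrl.state()['qpos'],2))
p,R=cur();post=S+Rs@np.array([-.047,.085,.21]);print(post)
Rt=down(ya-np.pi/2)
r=const(post,Rt,14,p,R);print(np.round(r,4));pp,RR,o=sim([r]*14,p,R,True);print(np.round(o,3).tolist())
rr=np.round(r,4);rr[3:]=np.round(r[3:],2);pp,RR=sim([rr]*14,p,R);print(pp,RR.round(3))
```

```text
[ 0.35  0.73 -0.3   1.5   0.23  1.29 -0.04]
[ 0.50260501 -0.09836963  0.21      ]
[-2.5000e-03 -1.2900e-02  2.0000e-03 -1.1262e+00  1.1158e+00  6.3548e+00]
[[0.631, -0.19, 0.205], [0.618, -0.191, 0.208], [0.604, -0.19, 0.21], [0.591, -0.188, 0.211], [0.579, -0.184, 0.213], [0.567, -0.179, 0.214], [0.555, -0.172, 0.215], [0.544, -0.165, 0.215], [0.534, -0.156, 0.215], [0.525, -0.146, 0.215], [0.518, -0.135, 0.214], [0.511, -0.123, 0.213], [0.506, -0.111, 0.212], [0.503, -0.098, 0.21]]
[ 0.50279203 -0.09844618  0.2104847 ] [[ 1.    -0.024  0.001]
 [-0.024 -1.     0.   ]
 [ 0.001 -0.    -1.   ]]
```

Request:
move_arm(
  increments=[
    {"tx":-0.0025,"ty":-0.0129,"tz":0.002,"rx":-1.13,"ry":1.12,"rz":6.35},
    {"tx":-0.0025,"ty":-0.0129,"tz":0.002,"rx":-1.13,"ry":1.12,"rz":6.35},
    {"tx":-0.0025,"ty":-0.0129,"tz":0.002,"rx":-1.13,"ry":1.12,"rz":6.35},
    {"tx":-0.0025,"ty":-0.0129,"tz":0.002,"rx":-1.13,"ry":1.12,"rz":6.35},
    {"tx":-0.0025,"ty":-0.0129,"tz":0.002,"rx":-1.13,"ry":1.12,"rz":6.35},
    {"tx":-0.0025,"ty":-0.0129,"tz":0.002,"rx":-1.13,"ry":1.12,"rz":6.35},
    {"tx":-0.0025,"ty":-0.0129,"tz":0.002,"rx":-1.13,"ry":1.12,"rz":6.35},
    {"tx":-0.0025,"ty":-0.0129,"tz":0.002,"rx":-1.13,"ry":1.12,"rz":6.35},
    {"tx":-0.0025,"ty":-0.0129,"tz":0.002,"rx":-1.13,"ry":1.12,"rz":6.35},
    {"tx":-0.0025,"ty":-0.0129,"tz":0.002,"rx":-1.13,"ry":1.12,"rz":6.35},
  ],
)

```text
t: 11.85
ee_pos: [0.5252, -0.1458, 0.2156]
orientation: [[0.913, 0.399, -0.088], [0.405, -0.912, 0.061], [-0.056, -0.091, -0.994]]
ft_force: [-0.3, 1.1, -0.3]
grip_width: 0.0259
```

Request:
move_arm(
  increments=[
    {"tx":-0.0025,"ty":-0.0129,"tz":0.002,"rx":-1.13,"ry":1.12,"rz":6.35},
    {"tx":-0.0025,"ty":-0.0129,"tz":0.002,"rx":-1.13,"ry":1.12,"rz":6.35},
    {"tx":-0.0025,"ty":-0.0129,"tz":0.002,"rx":-1.13,"ry":1.12,"rz":6.35},
    {"tx":-0.0025,"ty":-0.0129,"tz":0.002,"rx":-1.13,"ry":1.12,"rz":6.35},
    {"tx":0,"ty":0,"tz":0,"rx":0,"ry":0,"rz":0},
    {"tx":0,"ty":0,"tz":0,"rx":0,"ry":0,"rz":0},
  ],
  grip=-0.4,
)

```text
t: 12.45
ee_pos: [0.5033, -0.0982, 0.2111]
orientation: [[1.0, -0.02, 0.002], [-0.02, -1.0, -0.0], [0.002, -0.0, -1.0]]
ft_force: [0.0, -0.5, 0.1]
grip_width: 0.0596
```

```bash
python3 two.py c9 235 150 225 150
python3 - <<'E'
from h import *
p,R=cur();print(st(p),p,R.round(3).tolist())
print(R.T@(S+Rs@np.array([-.047,.085,.066])-p))
E
```

```text
[-0.04598405  0.08429303  0.21101032] [ 0.50360326 -0.09910138  0.21101032] [[1.0, -0.022, 0.003], [-0.022, -1.0, -0.0], [0.003, 0.0, -1.0]]
[-0.00138031 -0.00071661  0.14500726]
```

View pics/c9.png

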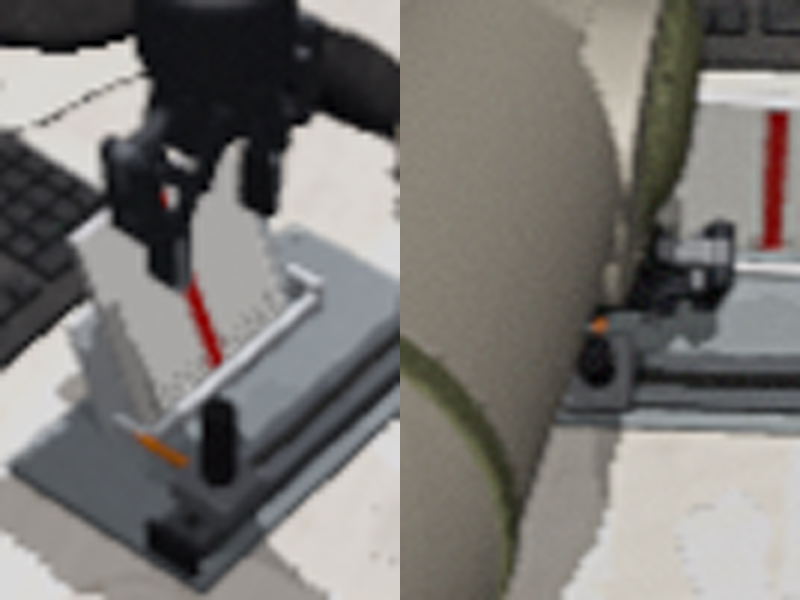

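Request:
move_arm(
  increments=[
    {"tx":-0.0014,"ty":-0.0007,"tz":0.03,"rx":0,"ry":0,"rz":0},
    {"tx":0,"ty":0,"tz":0.03,"rx":0,"ry":0,"rz":0},
    {"tx":0,"ty":0,"tz":0.03,"rx":0,"ry":0,"rz":0},
    {"tx":0,"ty":0,"tz":0.02,"rx":0,"ry":0,"rz":0},
    {"tx":0,"ty":0,"tz":0.02,"rx":0,"ry":0,"rz":0},
    {"tx":0,"ty":0,"tz":0.015,"rx":0,"ry":0,"rz":0},
    {"tx":0,"ty":0,"tz":0,"rx":0,"ry":0,"rz":0},
  ],
)

```text
t: 13.25
ee_pos: [0.5016, -0.0986, 0.0641]
orientation: [[1.0, -0.024, -0.001], [-0.024, -1.0, 0.0], [-0.001, -0.0, -1.0]]
ft_force: [-0.2, -0.7, 0.6]
grip_width: 0.0599
```

Request:
move_arm(
  increments=[
    {"tx":0,"ty":0,"tz":0,"rx":0,"ry":0,"rz":0},
    {"tx":0,"ty":0,"tz":0,"rx":0,"ry":0,"rz":0},
    {"tx":0,"ty":0,"tz":0,"rx":0,"ry":0,"rz":0},
    {"tx":0,"ty":0,"tz":0,"rx":0,"ry":0,"rz":0},
    {"tx":0,"ty":0,"tz":0,"rx":0,"ry":0,"rz":0},
    {"tx":0,"ty":0,"tz":0,"rx":0,"ry":0,"rz":0},
  ],
  grip=1,
  squeeze=60,
)

```text
t: 13.85
ee_pos: [0.5026, -0.0985, 0.0669]
orientation: [[1.0, -0.024, 0.004], [-0.024, -1.0, -0.001], [0.004, 0.001, -1.0]]
ft_force: [0.2, -3.2, 6.8]
grip_width: 0.0188
```

```bash
python3 two.py c10 235 150 225 150
python3 - <<'E'
from h import *
p,R=cur();print(st(p),ctrl.state()['ft_force'])
print(R.T@(S+Rs@np.array([-.047,.0,.066])-p))
E
```

```text
[-0.04698033  0.08491288  0.06693417] [-1.08402348 -3.40519112  6.82923308]
[-6.33959688e-05  8.49121153e-02  9.99370646e-04]
```

View pics/c10.png

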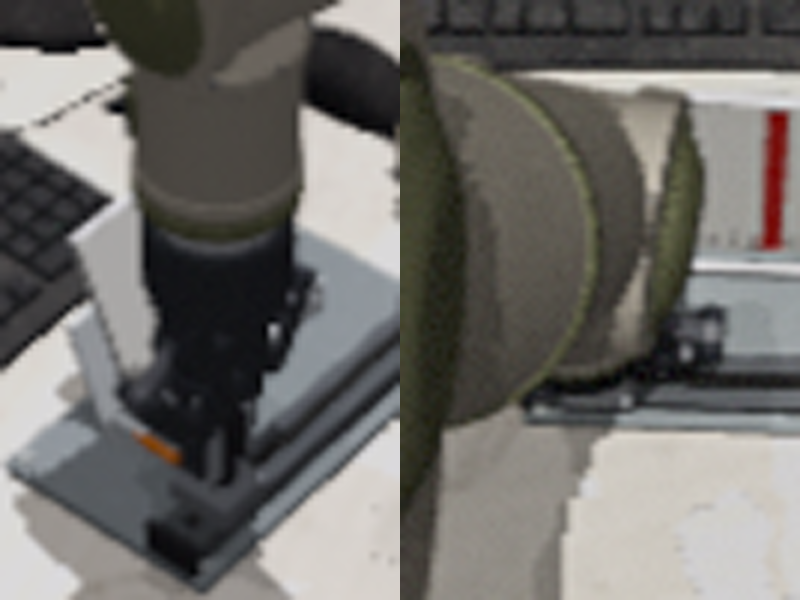

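Run:
```python
from h import *
for y in(-.003,0,.003):
  for x,z in((.0674,.1256),(.030,.023)): print(y,proj("top",S+Rs@np.array([x,y,z])).round(1))
```

```text
-0.003 [[289.5 167.6]]
-0.003 [[288.2 189. ]]
0 [[288.4 167.6]]
0 [[287.2 188.9]]
0.003 [[287.3 167.6]]
0.003 [[286.2 188.9]]
```

Request:
move_arm(
  increments=[
    {"tx":0,"ty":0.005,"tz":0,"rx":0,"ry":0,"rz":0},
    {"tx":0,"ty":0.01,"tz":0,"rx":0,"ry":0,"rz":0},
    {"tx":0,"ty":0.01,"tz":0,"rx":0,"ry":0,"rz":0},
    {"tx":0,"ty":0.01,"tz":0,"rx":0,"ry":0,"rz":0},
    {"tx":0,"ty":0.01,"tz":0,"rx":0,"ry":0,"rz":0},
    {"tx":0,"ty":0.01,"tz":0,"rx":0,"ry":0,"rz":0},
    {"tx":0,"ty":0.01,"tz":0,"rx":0,"ry":0,"rz":0},
    {"tx":0,"ty":0.01,"tz":0,"rx":0,"ry":0,"rz":0},
    {"tx":0,"ty":0.005,"tz":0,"rx":0,"ry":0,"rz":0},
    {"tx":0,"ty":0.005,"tz":0,"rx":0,"ry":0,"rz":0},
    {"tx":0,"ty":0,"tz":0,"rx":0,"ry":0,"rz":0},
    {"tx":0,"ty":0,"tz":0,"rx":0,"ry":0,"rz":0},
  ],
)

```text
t: 15.15
ee_pos: [0.5004, -0.1803, 0.0669]
orientation: [[1.0, -0.021, 0.003], [-0.021, -1.0, 0.002], [0.003, -0.002, -1.0]]
ft_force: [-0.1, 9.6, 10.0]
grip_width: 0.0188
```

```bash
python3 two.py c11 235 150 255 150
python3 - <<'E'
from h import *
p,R=cur();s=ctrl.state();print(st(p),s['ft_force'],s['grip_width'])
for n in("scene","top"):
  for y in (-.003,0,.003): print(n,y,proj(n,S+Rs@np.array([.01,y,.038])))
  for l in("pointer_tip","plate_top","red_plate"):print(l,[(np.round(d['uv'],1).tolist(),round(d['conf'],2)) for d in imaging.mark_of(n,l)[:2]])
E
```

```text
[-0.04714634  0.00318589  0.06690268] [-1.26198974  9.77592224  9.3500471 ] 0.018563826944749957
scene -0.003 [[274.68860445 207.58387936]]
scene 0 [[274.10393801 208.08329796]]
scene 0.003 [[273.51799188 208.58380767]]
pointer_tip [([273.3, 212.8], 0.5), ([181.1, 315.7], 0.5)]
plate_top [([259.0, 176.0], 0.95), ([275.5, 211.3], 0.31)]
red_plate [([269.4, 211.7], 0.79)]
top -0.003 [[288.08805259 194.23430629]]
top 0 [[287.09654661 194.19988554]]
top 0.003 [[286.10513278 194.16546848]]
pointer_tip []
plate_top []
red_plate [([147.0, 218.1], 0.58)]
```

View pics/c11.png

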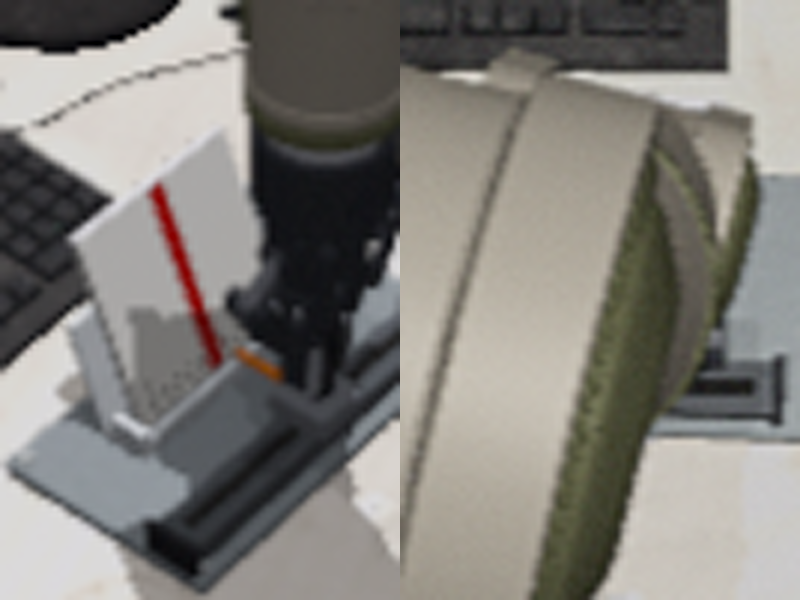

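```bash
cat > meas.py <<'E'
from h import *
import sys
def lines(n,cam,mask,X0,X1,name):
    v,u=np.nonzero(mask)
    if len(u)<6: print(name,len(u));return
    # for each y offset, mean perpendicular distance of pixels to projected line
    pts=np.c_[u,v].astype(float)
    def res(y):
        a,b=proj(cam,S+Rs@np.array([X0[0],y,X0[1]]))[0],proj(cam,S+Rs@np.array([X1[0],y,X1[1]]))[0]
        d=(b-a)/np.linalg.norm(b-a);q=pts-a;return (q[:,0]*d[1]-q[:,1]*d[0])
    ys=np.linspace(-.03,.12,301);m=[abs(res(y).mean()) for y in ys];print(n,cam,name,len(u),"y=%.4f"%ys[int(np.argmin(m))])
for n in sys.argv[1:]:
  for cam in("scene","top"):
    im=cv2.imread(f"pics/{n}_{cam[0]}.png").astype(int);b,g,r=im[...,0],im[...,1],im[...,2]
    box=np.zeros(r.shape,bool)
    if cam=="scene": box[165:245,245:300]=1
    else: box[160:215,245:320]=1
    red=(r-g>50)&(abs(g-b)<35)&box; ora=(r-b>70)&(g-b>30)&(r-g>25)&box
    lines(n,cam,red,(.0674,.1256),(.030,.023),"band")
    lines(n,cam,ora,(.01,.038),(-.027,.038),"pointer")
E
cp pics/scene0.png pics/i_s.png; cp pics/top0.png pics/i_t.png; python3 meas.py i c8 c9 c10 c11
```

```text
band 0
i scene pointer 17 y=0.0820
band 0
i top pointer 17 y=0.0860
c8 scene band 64 y=-0.0025
c8 scene pointer 19 y=0.0820
band 0
pointer 0
c9 scene band 35 y=-0.0040
c9 scene pointer 9 y=0.0815
c9 top band 72 y=0.0010
pointer 2
band 0
c10 scene pointer 9 y=0.0815
c10 top band 73 y=0.0015
pointer 0
c11 scene band 69 y=-0.0025
c11 scene pointer 9 y=0.0005
band 0
pointer 0
```

Request:
move_arm(
  increments=[
    {"tx":0,"ty":0.0015,"tz":0,"rx":0,"ry":0,"rz":0},
    {"tx":0,"ty":0.0015,"tz":0,"rx":0,"ry":0,"rz":0},
    {"tx":0,"ty":0,"tz":0,"rx":0,"ry":0,"rz":0},
    {"tx":0,"ty":0,"tz":0,"rx":0,"ry":0,"rz":0},
    {"tx":0,"ty":0,"tz":0,"rx":0,"ry":0,"rz":0},
    {"tx":0,"ty":0,"tz":0,"rx":0,"ry":0,"rz":0},
    {"tx":0,"ty":0,"tz":0,"rx":0,"ry":0,"rz":0},
  ],
)

```text
t: 16.25
ee_pos: [0.5004, -0.183, 0.0669]
orientation: [[1.0, -0.021, 0.003], [-0.021, -1.0, 0.002], [0.003, -0.002, -1.0]]
ft_force: [-0.7, 10.1, 10.2]
grip_width: 0.0184
```

```bash
python3 two.py c12 235 150 255 150; python3 meas.py c12
python3 - <<'E'
from h import *
p,R=cur();s=ctrl.state();print(s['t'],st(p),s['ft_force'],s['grip_width'])
imaging.capture("scene");print(st(ctrl.state()['ee_pos']))
a=imaging.capture("scene");crop(a,150,150,190,180,4,"pics/f.png")
print(st(ctrl.state()['ee_pos']))
E
```

```text
c12 scene band 69 y=-0.0025
c12 scene pointer 8 y=-0.0025
band 0
pointer 0
16.35 [-0.04711835  0.00033863  0.0669215 ] [-0.80765951 10.16392576 10.4981872 ] 0.018868449594732543
[-0.04713765  0.00035291  0.06692455]
[-0.04714335  0.00034673  0.06692671]
```

View pics/c12.png

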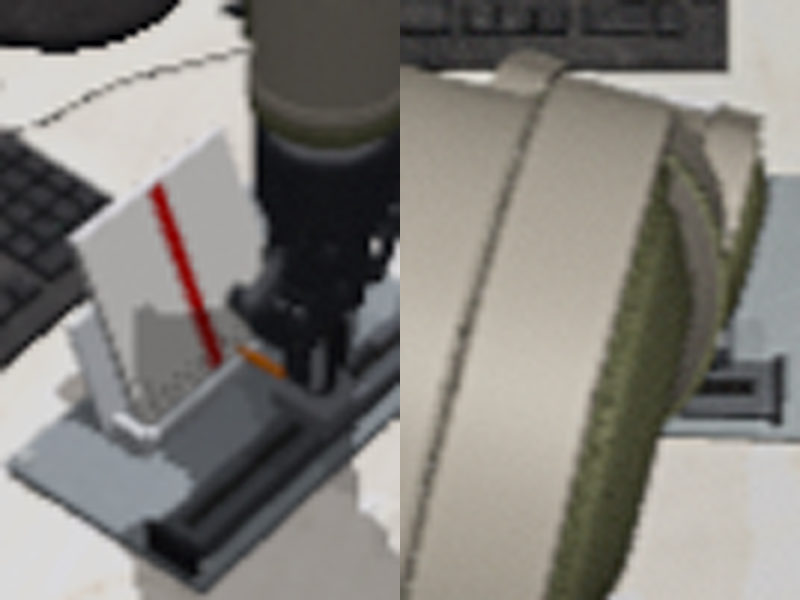

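View pics/c12_s.png

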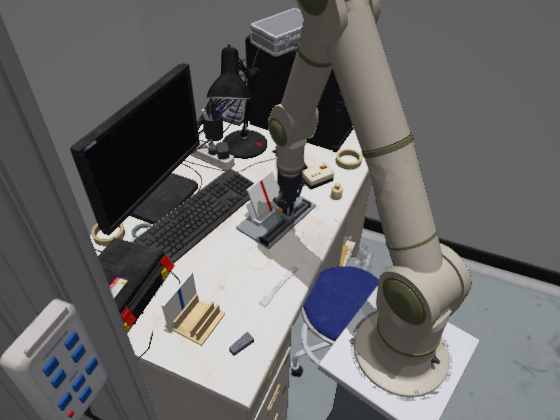

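```bash
python3 -c "
from station import ctrl
print(ctrl.hand_in())"
```

```text
the job is handed in; nothing more can be done
None
```

The red-banded plate stands in the slide gauge's tray, leaning on the sloping rest and let go. The gripper still holds the black post, with the orange pointer at the red band. I handed the job in at about 16.5 s; no verdict is reported.

- **Plate:** I placed it at the rest's 20° lean and released it while the slide was still at home. The scene picture afterwards showed it leaning behind the tray's lip, with the top edge within about 1 px of where I predicted. Its centre is about 0 to 1.5 mm from mid-tray.
- **Pointer:** In the last scene picture, the band and the pointer both measured y = -2.5 mm in the stand's frame. From the arm's own reading, the post stands at y = +0.35 mm.
- **Camera disagreement:** The scene and top cameras differed by about 3 to 5 mm on absolute y. I therefore compared the band and the pointer only within one camera view. In the final pose the arm hid the band and pointer from the top camera, so the last check rests on the scene view and the arm's position alone.
- **Holding:** The pose drifted less than 0.1 mm over the last readings. The wrist felt about 10 N along the slide, matching the spring, at a grip setting of 60 N.
- **Bystanders:** The last scene picture showed the blue-banded plate still in the rack. The other things looked to be where they started, but I checked that only by eye.

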